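# Shunt the insulator into the test bay and switch on the test

## Task

Bring the porcelain insulator into the tray's test bay (the place beside the brown terminal block): slide the carriers flat along the tray floor, one at a time into whichever place is empty, never lifting or tipping one, until the insulator's carrier sits fully home in the bay. Only then throw the black toggle on the bakelite panel fully over to its other side. Leave the other two carriers flat in the tray and everything else on the desk where it is.

Things in the scene. Friction and masses are not known exactly. Their poses are not given: they have to be found in the camera images.
- tray: square aluminium sample tray fixed to the desk, 202 x 202 mm; origin under its centre, x and y along its sides. Inside 186 x 186 mm, floor 6 mm, rim top 20 mm above the desk. Four places without partitions, centres at x, y = +-46.5 mm: three hold carriers, one is empty (at the start the one diagonal to the test bay)
- bay (a point): the test bay: the tray's place at x = +46.5, y = -46.5 mm, brass strips on its rim. Point at the place's centre, 38 mm above the desk, where a carrier's clamp block centre lies when in the bay; axes as the tray's. A brown terminal block, 30 x 45 mm, brass posts up to 46 mm high, stands outside the rim at its corner (tray x = 118, y = -100 mm)
- insulator_mid (a point): centre of the steel clamp block (40 x 40 x 24 mm) fixed on the insulator's carrier, a loose 90 x 90 x 20 mm plywood slab, about 0.35 kg; white ribbed porcelain insulator on the block. In the tray: slab top 26, block 26 to 50, insulator top 81 mm above the desk. x, y along the slab's sides. A few newtons on the block slide it. Starts in a place beside the bay
- tap_mid (a point): centre of the clamp block of the tap's carrier: slab and block just as the insulator's, with a steel drain tap with a flat bar handle on the block (at most 38 mm wide, top 81 mm above the desk). Starts in the other place beside the bay
- rotor_mid (a point): centre of the clamp block of the rotor's carrier: slab and block just as the insulator's, with a brass turbine rotor of stacked discs on the block (at most 38 mm wide, top 81 mm above the desk). Starts in the test bay
- panel: brown bakelite test panel fixed to the desk, 170 mm (its x) by 130 mm (its y), top 50 mm above the desk; origin at the centre of its underside, x points away from the robot. The black toggle is in the middle of its top; a low dial beyond it, two low black terminals (8 mm high) on the near side
- toggle (a joint): angle of the black toggle, rad: 0 = off, leaning 0.5 rad from upright to the panel's -x; 1.0 = on, leaning 0.5 rad to the panel's +x, at its stop. Its pivot line is parallel to the panel's y, over the panel's origin, 56 mm above the desk. Starts near 0, needs 1 to 4 N sideways, stays where it is left
- toggle_tip (a point): centre of the ball (18 mm across) at the end of the black toggle, 60 mm from its pivot; the stem is 12 mm thick
- pipe: chromed exhaust pipe with a square flange at each end, 160 mm long, lying left of the tray; a bystander, loose; origin at or near its underside
- screwdriver: screwdriver lying along the tray's near side; a bystander, loose; origin at or near its underside
- wrench: steel wrench lying along the tray's right side; a bystander, loose; origin at or near its underside
- jar: closed jar, 64 mm across and 80 mm tall, beyond the tray; a bystander, loose; origin at or near its underside
- mug: blue mug, 80 mm across and 90 mm tall, beyond the test panel; a bystander, loose; origin at or near its underside
- meter: grey hand-held multimeter lying flat, 160 x 80 x 35 mm, right of the panel; a bystander, loose; origin at or near its underside
Not all that is in view belongs to the job. Leave any orange, pink or turquoise look-alike of the part that bears tap_mid alone.

How it is judged:
By the outcome, as a careful person would: the job done as asked, in the order asked, and still so for the second after the job is handed in, with the robot touching nothing.
It also fails if it takes over 64 s, if anything falls off the work surface, if the arm or the gripper's body presses on something with over 40 N, if the wrist force passes 120 N, or if a joint passes its speed limit or range.

## Robot

A 6-joint arm with a two-finger parallel gripper is mounted at the origin on the work surface. World frame = base frame: x ahead of the robot, y to its left, z up, the work surface at z = 0. Lengths are in mm, angles in rad, forces in N, time in s.
With the tool pointing down it reaches from about 275 to 1000 mm from the base axis. Payload 8.4 kg.
Tool frame: the origin (TCP) lies midway between the tips of the shut fingers; the grasp point (between the pads) lies 19 mm behind it (r.grip_point_offset is the distance from the TCP to the grasp point, in mm); z points along the fingers, y is the line along which they close (so a half turn about z gives the same grasp; the last joint's range is limited). The gripper opens to 85 mm and grips with 20 to 120 N. Pads are 22 mm wide; open, the fingers measure 114 mm over their backs; the gripper's body (76 mm by 85 mm) begins 54 mm behind the grasp point. The pads swing forward as they close: fully open they stand 13 mm farther back than shut.
Start: joints at [-1.305, 0.353, 1.633, -0, 1.155, -0.002], TCP at [165.38, -602.725, 231.281] pointing down, gripper open.
Joint ranges: [-2.63, 2.63], [-0.92, 2.1], [0.06, 2.66], [-1.3, 4.44], [0, 2.69], [-3.02, 3.02]. Speed limits (rad/s): [2.22, 2.22, 2.79, 3.14, 3.14, 3.14].

## Interface

Orientations are given as [roll, pitch, yaw] about the fixed x, y, z axes, in that order (R = Rz(yaw) Ry(pitch) Rx(roll)).
In Python, from rig import r gives the robot as it stands. The module is installed in compiled form; this text tells all that it offers.
- The arm moves only by the shell command python3 -m creep 'ROWS' [FORCE]. ROWS is text: rows parted by semicolons, each of 7 numbers parted by spaces: the turn, a rotation vector about the tool's x, y, z in degrees, then the shift along the tool's x, y, z in m, then the closure in counts, from 0 (fully open) to 255 (shut). A call has 1 to 8 rows; each row is the pose to reach, as a shift and turn from the pose commanded when the call began, along the tool's axes at that moment; what a row does not reach only later rows make up. A row lasts 1/8 s, in which the tool goes at most 62.5 mm and 10.7 degrees, less where a joint would pass 70% of its speed; a pose out of reach is approached as far as the arm can. A call with a gripper value outside its range is refused whole. The fingers move at their own pace and stop on an object; FORCE is the grip in N (left out, the last holds). Time passes only in rows, so rows that repeat a pose let the fingers close. It gives the time, the measured TCP pose, the force, the opening and the grip force at its end, in the units of the state.
- r.sense(): the state, without advancing time (a new reading comes with each control period).
- r.grab_frame(name): name is "scene" or "side" or "wrist"; returns a dict with "img" (420x560x3 uint8, red, green, blue), "range_z" (420x560 float32, mm along the optical axis (not along the pixel's ray), 0 where there is no reading), "K" (3x3 intrinsics, pixels), "world_from_camera" (4x4, takes a point from camera to world coordinates). Camera axes: x right, y up, looking along -z (the intrinsics and any distortion apply to the point x, -y, -z); pixel columns grow to the right and rows downward; lengths in mm; the calibration is good to about 2 mm. A picture is of the moment at which its call begins.
- r.sign_off(): hands the job in; it is judged then, once.
The state is a dict: "clock": time; "qpos": joint angles; "qvel": joint speeds; "joint_efforts": joint torques, N m; "eef_pos": TCP position; "tcp_rot": TCP orientation; "contact_force": force on the tool from outside, world axes, zero at the start; "wrist_torque": the same for the moment, N m; "opening": opening from 0.0 (shut) to 1.0 (fully open); "grasp_force": force on a finger pad.
Only numpy, scipy, OpenCV 4.12 (cv2) and the standard library are available. Lean on these libraries where they do the work, as an engineer would, in place of code of your own. Each camera call takes 0.05 s, during which the arm holds its last target. There are 200 camera calls.

## Working session

There is one attempt and no reset: what is moved stays moved. The work goes in short steps, Python scripts to look and compute and a shell command to move; the robot and the scene stay as the last step left them, time stands still between calls to the robot, and variables do not carry over. Pictures are saved under pics/ and viewed, at most 11 in all, crops included, and the job is handed in when it is done.

```bash
mkdir -p pics; cat > h.py <<'E'
import numpy as np, cv2
from rig import r
def grab(n,f=None):
    g=r.grab_frame(n)
    if f: cv2.imwrite('pics/'+f,g['img'][:,:,::-1])
    return g
def cloud(g):
    K=g['K'];z=g['range_z'].astype(float)
    v,u=np.mgrid[:z.shape[0],:z.shape[1]]
    P=np.stack([(u-K[0,2])/K[0,0]*z,-(v-K[1,2])/K[1,1]*z,-z],-1)
    T=g['world_from_camera'];W=P@T[:3,:3].T+T[:3,3]
    W[z==0]=np.nan
    return W
E
python3 - <<'E'
from h import *
for n in ['scene','side']:
    g=grab(n,n+'0.png'); np.savez(n+'0.npz',**g)
    print(n,g['K'],g['world_from_camera'],(g['range_z']>0).mean(), [k for k in g])
print(r.sense())
E
```

```text
scene [[513.50277513   0.         285.64571212]
 [  0.         513.50277513 201.01246923]
 [  0.           0.           1.        ]] [[ 1.61745217e-01 -7.42496483e-01  6.50028813e-01  1.40399651e+03]
 [ 9.86832289e-01  1.22177749e-01 -1.05993539e-01 -1.62231597e+02]
 [-7.19227670e-04  6.58613370e-01  7.52481170e-01  1.11592642e+03]
 [ 0.00000000e+00  0.00000000e+00  0.00000000e+00  1.00000000e+00]] 0.9961267006802721 ['img', 'range_z', 'K', 'world_from_camera']
side [[480.10530359   0.         282.79113684]
 [  0.         480.10530359 211.05051075]
 [  0.           0.           1.        ]] [[-9.89263220e-01  7.65658290e-02 -1.24482752e-01  3.32464412e+02]
 [-1.45121411e-01 -6.15272093e-01  7.74841937e-01  1.09732051e+03]
 [-1.72643481e-02  7.84587742e-01  6.19777393e-01  1.01666278e+03]
 [ 0.00000000e+00  0.00000000e+00  0.00000000e+00  1.00000000e+00]] 0.9960246598639456 ['img', 'range_z', 'K', 'world_from_camera']
{'clock': 0.1, 'qpos': array([-1.30540792e+00,  3.53601788e-01,  1.63406376e+00, -1.54747013e-05,
        1.15515598e+00, -2.41817785e-03]), 'qvel': array([ 0.00041982, -0.00164036, -0.00083226,  0.00127755,  0.00027547,
       -0.00293045]), 'joint_efforts': array([ 9.45967840e-04, -6.06356406e+01, -3.42820680e+01,  6.45025307e-05,
        4.06809209e-03,  1.14256713e-05]), 'eef_pos': array([ 165.26073325, -602.32367309,  230.62072452]), 'tcp_rot': array([-3.14036375e+00,  1.11778005e-05,  2.67812851e-01]), 'contact_force': array([-0.58797585,  1.05506722,  0.58736755]), 'wrist_torque': array([-0.01503235, -0.03097104, -0.02081579]), 'grasp_force': 0.0, 'opening': 1.0014036218966471}
```

View pics/scene0.png

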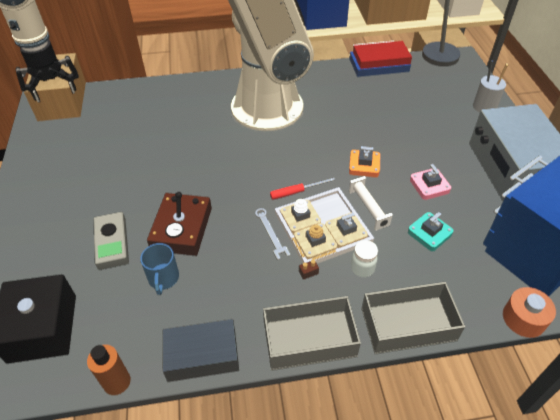

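View pics/side0.png

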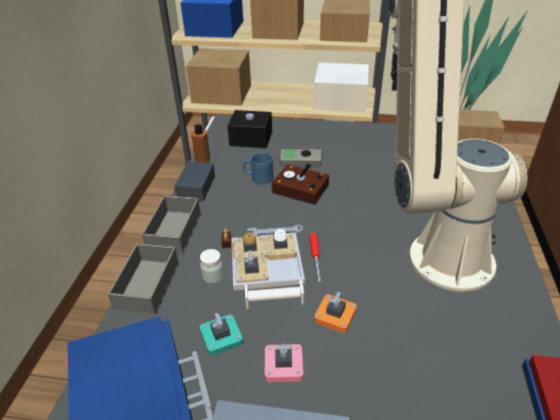

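The scene view shows the tray around (325,225): insulator near-right at (301,209), rotor in the bay at (316,236), tap far-left at (347,225), and the near-left place empty at (327,207). The toggle is at (178,200) on the panel. In the side view the tray is at (267,258). I'll take rough positions from depth.

```bash
python3 - <<'E'
from h import *
def load(n):
    g=dict(np.load(n+'0.npz')); return g,cloud(g)
for n,box in (('scene',(185,262,270,378)),('side',(228,292,225,310))):
    g,W=load(n); a,b,c,d=box
    S=W[a:b,c:d]
    m=(S[...,2]>58)&(S[...,2]<95)
    k,l,s,ce=cv2.connectedComponentsWithStats(m.astype(np.uint8))
    for i in range(1,k):
        if s[i,4]>15: p=S[l==i]; print(n,'top',s[i,4],ce[i]+[c,a],np.median(p,0).round(1),p.min(0).round(),p.max(0).round())
    # tray body z 3..30
    m=(S[...,2]>13)&(S[...,2]<32)
    p=S[m][:,:2].astype(np.float32); print('tray rect',cv2.minAreaRect(p))
for n,box in (('scene',(185,255,145,215)),('side',(160,202,268,335))):
    g,W=load(n); a,b,c,d=box; S=W[a:b,c:d]
    m=(abs(S[...,2]-50)<5)
    print(n,'panel',cv2.minAreaRect(S[m][:,:2].astype(np.float32)))
    m=(S[...,2]>75)&(S[...,0]<np.nanmedian(S[...,0])+30)
    print('tog',S[m].round(0).tolist()[:40])
E
```

```text
scene top 130 [300.28461538 205.5       ] [525.1  20.9  72.4] [503.   4.  58.] [537.  37.  81.]
scene top 97 [347.78350515 218.75257732] [588.3 136.1  74.6] [576. 117.  58.] [604. 155.  83.]
scene top 135 [315.58518519 230.96296296] [612.5  44.7  67.5] [592.  28.  58.] [627.  64.  82.]
scene top 396 [365.48232323 251.39646465] [703.1 152.4  77.8] [670. 125.  58.] [727. 182.  84.]
tray rect ((543.5487060546875, 101.02196502685547), (298.1085205078125, 276.7947998046875), 4.503809928894043)
side top 107 [279.51401869 234.72897196] [515.2  30.9  73.9] [499.   5.  58.] [534.  45.  83.]
side top 105 [248.74285714 238.32380952] [604.1  54.2  68.6] [587.  32.  58.] [623.  69.  82.]
side top 69 [249.28985507 257.7826087 ] [583.9 141.   76.8] [575. 118.  60.] [601. 155.  84.]
tray rect ((556.3709106445312, 77.98649597167969), (258.6208190917969, 245.02554321289062), 2.484362840652466)
scene panel ((514.8003540039062, -310.39154052734375), (130.6001434326172, 212.18942260742188), 72.78071594238281)
tog [[461.0, -298.0, 114.0], [459.0, -296.0, 111.0], [460.0, -293.0, 112.0], [465.0, -301.0, 115
[... 1230 characters left out ...]
0, -293.0, 111.0], [464.0, -291.0, 112.0], [460.0, -287.0, 115.0], [458.0, -294.0, 111.0], [475.0, -294.0, 106.0], [471.0, -292.0, 107.0], [468.0, -290.0, 109.0], [464.0, -288.0, 111.0], [460.0, -288.0, 111.0], [475.0, -295.0, 101.0], [471.0, -289.0, 105.0], [467.0, -284.0, 109.0], [464.0, -288.0, 106.0], [460.0, -286.0, 108.0], [478.0, -292.0, 98.0], [474.0, -288.0, 102.0], [471.0, -290.0, 101.0], [468.0, -295.0, 98.0], [482.0, -299.0, 90.0], [479.0, -297.0, 91.0], [475.0, -295.0, 93.0], [471.0, -293.0, 95.0], [486.0, -302.0, 83.0], [482.0, -296.0, 87.0], [478.0, -292.0, 90.0], [475.0, -294.0, 89.0], [471.0, -297.0, 88.0], [486.0, -301.0, 80.0], [482.0, -302.0, 79.0], [478.0, -298.0, 82.0]]
```

```bash
python3 -m creep '0 0 0 0.25 -0.25 -0.10 0;0 0 0 0.25 -0.25 -0.10 0;0 0 0 0.25 -0.25 -0.10 0;0 0 0 0.25 -0.25 -0.10 0;0 0 0 0.25 -0.25 -0.10 0;0 0 0 0.556 -0.557 -0.10 0;0 0 0 0.556 -0.557 -0.10 0;0 0 0 0.556 -0.557 -0.10 0' 30; python3 -m creep '0 0 0 0.18 -0.18 0 0;0 0 0 0.18 -0.18 0 0;0 0 0 0.18 -0.18 0 0;0 0 0 0.18 -0.18 0 0;0 0 0 0.18 -0.18 0 0;0 0 0 0.18 -0.18 0 0'; python3 -c "
from h import *
s=r.sense();print(s['eef_pos'],s['tcp_rot'],s['qpos'])
g=grab('wrist','w1.png');np.savez('w1.npz',**g);print(g['world_from_camera'])"
```

```text
clock: 1.1
eef_pos: [407.2, -176.5, 322.2]
tcp_rot: [3.141, -0.0, 0.268]
contact_force: [1.9, -1.5, -0.5]
opening: 0.998
grasp_force: 0.0
clock: 1.85
eef_pos: [532.2, 42.8, 321.5]
tcp_rot: [3.141, 0.002, 0.269]
contact_force: [0.4, 0.4, 0.6]
opening: 0.998
grasp_force: 0.0
[532.16420918  42.8476081  321.52586916] [3.14146026e+00 1.51736827e-03 2.69028830e-01] [ 7.78014148e-02  1.33307337e-01  1.71751046e+00 -4.35150699e-04
  1.29223943e+00  1.37968877e+00]
[[ 2.65270034e-01  9.23527703e-01  2.76998899e-01  6.02630311e+02]
 [-9.64174140e-01  2.54030161e-01  7.63996404e-02  6.27341367e+01]
 [ 1.91109647e-04 -2.87341710e-01  9.57828119e-01  4.64548690e+02]
 [ 0.00000000e+00  0.00000000e+00  0.00000000e+00  1.00000000e+00]]
```

View pics/w1.png

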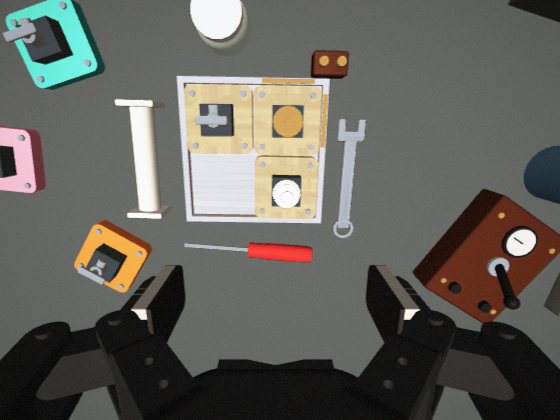

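The wrist view shows the whole tray, with rim corners near (178,76), (329,79), (322,223) and (187,221). The tap slab is at (218,119), rotor (288,120), insulator (286,187), and the toggle ball at (511,300). I'll measure the slabs and rim by ray onto their planes.

```bash
cat >> h.py <<'E'
def toplane(g,uv,z):
    K=g['K'];T=g['world_from_camera'];uv=np.asarray(uv,float).reshape(-1,2)
    d=np.c_[(uv[:,0]-K[0,2])/K[0,0],-(uv[:,1]-K[1,2])/K[1,1],-np.ones(len(uv))]@T[:3,:3].T
    o=T[:3,3]; return (o+d*((z-o[2])/d[:,2])[:,None])[:,:2]
def rect(g,m,z):
    cs,_=cv2.findContours(m.astype(np.uint8),cv2.RETR_EXTERNAL,cv2.CHAIN_APPROX_NONE)
    c=max(cs,key=cv2.contourArea); (p,s,a)=cv2.minAreaRect(toplane(g,c.reshape(-1,2),z).astype(np.float32))
    return np.round(p,1),np.round(s,1),round((a+45)%90-45,1)
def measure(g):
    hsv=cv2.cvtColor(g['img'],cv2.COLOR_RGB2HSV);W=cloud(g);z=W[...,2]
    box=np.zeros(z.shape,bool);box[60:240,168:340]=1
    sl=box&(abs(z-26)<4)&(np.abs(W[...,0]-555)<140)
    k,l,s,c=cv2.connectedComponentsWithStats(sl.astype(np.uint8))
    tray=box&(z>14)&(z<90)
    kk,ll,ss,cc=cv2.connectedComponentsWithStats(tray.astype(np.uint8))
    return hsv,W
E
python3 - <<'E'
from h import *
g=dict(np.load('w1.npz'));W=cloud(g);z=W[...,2]
hsv=cv2.cvtColor(g['img'],cv2.COLOR_RGB2HSV)
for p in [(200,95),(183,150),(218,180),(250,218),(215,140),(286,62+90),(300,95)]: print(p,hsv[p[1],p[0]],z[p[1],p[0]].round(1))
m=np.zeros(z.shape,np.uint8);m[68:230,172:336]=1
rim=(m>0)&(hsv[...,2]>110)
print('rim',rect(g,cv2.morphologyEx(rim.astype(np.uint8),cv2.MORPH_OPEN,np.ones((3,3))),20))
for (u0,v0,u1,v1),n in (((186,82,253,155),'tap'),((253,82,322,155),'rot'),((253,154,320,219),'ins')):
    q=np.zeros(z.shape,bool);q[v0:v1,u0:u1]=1
    w=q&(hsv[...,1]>55)&(hsv[...,0]<30)&(hsv[...,2]>90)
    print(n,'slab',rect(g,w,26))
    b=q&(z>40)&(z<54)&(hsv[...,1]<90); 
    print('  block',rect(g,b,50),np.nanmedian(W[q&(z>30)],0).round(1), np.nanmax(z[q]).round(1))
# toggle
q=np.zeros(z.shape,bool);q[255:320,480:535]=1;q&=z>95
print('tip',np.nanmedian(W[q],0),np.nanmax(z[q]))
q=np.zeros(z.shape,bool);q[180:330,400:560]=1;q&=(hsv[...,1]>100)&((hsv[...,0]<15)|(hsv[...,0]>170))&(abs(z-50)<6)
print('panel',rect(g,cv2.morphologyEx(q.astype(np.uint8),cv2.MORPH_CLOSE,np.ones((9,9))),50))
E
```

```text
(200, 95) [ 21  74 231] 28.2
(183, 150) [116   8 233] 20.7
(218, 180) [116   9 232] 6.5
(250, 218) [115   7 232] 19.7
(215, 140) [ 23  71 235] 28.0
(286, 152) [ 23  71 234] 26.3
(300, 95) [ 22  79 222] 27.7
rim (array([548.5,  80.1]), array([205.9, 204.8]), 14.4)
tap slab (array([582.3, 135.9]), array([90.6, 89.8]), 14.4)
  block (array([581.8, 135.1]), array([39.6, 41.1]), 14.4) [583.1 132.9  51.2] 83.9
rot slab (array([605. ,  46.1]), array([89.9, 93.1]), 16.5)
  block (array([623.2,  36. ]), array([25.7, 12.5]), -29.6) [605.3  47.   65.5] 82.4
ins slab (array([517.3,  23.2]), array([94.2, 88.6]), 14.3)
  block (array([516. ,  22.6]), array([42. , 39.6]), 15.2) [521.5  25.   67.4] 83.0
tip [ 467.85634661 -293.00577634  112.1490408 ] 119.24611100469701
panel (array([ 492.6, -303.4]), array([138.3, 170.3]), -17.3)
```

```bash
python3 -m creep '0 0 1 0.073 -0.0765 -0.06 60;0 0 1 0.073 -0.0765 0.0 60;0 0 1 0.073 -0.0765 0.06 60;0 0 1 0.073 -0.0765 0.12 60;0 0 1 0.073 -0.0765 0.18 60;0 0 1 0.073 -0.0765 0.20 60;0 0 1 0.073 -0.0765 0.20 60;0 0 1 0.073 -0.0765 0.20 60'; python3 -c "
from h import *
s=r.sense();print(s['eef_pos'],s['tcp_rot'],s['opening'])
g=grab('wrist','w2.png')"
```

```text
clock: 2.9
eef_pos: [583.6, 135.1, 123.6]
tcp_rot: [3.141, -0.002, 0.249]
contact_force: [0.1, 0.3, 1.3]
opening: 0.763
grasp_force: 0.0
[583.62388872 135.08554095 123.5635667 ] [ 3.14144437e+00 -1.86783938e-03  2.49079114e-01] 0.7633879291034643
```

View pics/w2.png

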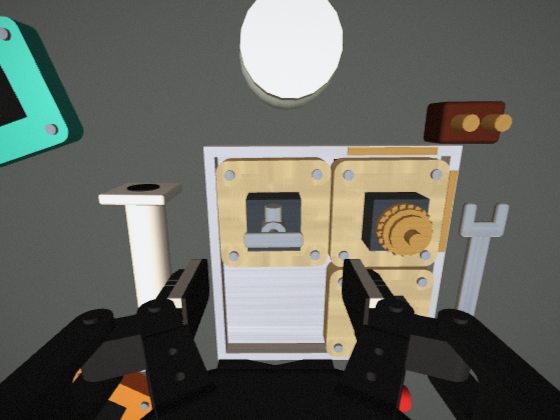

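Tap block at (274,220) sits centred between the fingers (about 275). I'll descend and grip.

```bash
python3 -m creep '0 0 0 -0.001 0 0.06 60;0 0 0 -0.001 0 0.085 60;0 0 0 -0.001 0 0.10 60;0 0 0 -0.001 0 0.10 60;0 0 0 -0.001 0 0.10 60' 25;  python3 -m creep '0 0 0 0 0 0 160;0 0 0 0 0 0 160;0 0 0 0 0 0 160;0 0 0 0 0 0 160;0 0 0 0 0 0 160'
```

```text
clock: 3.58
eef_pos: [583.0, 135.9, 23.6]
tcp_rot: [3.142, -0.002, 0.25]
contact_force: [-0.7, 0.3, 0.7]
opening: 0.767
grasp_force: 0.0
clock: 4.2
eef_pos: [583.6, 136.3, 24.6]
tcp_rot: [-3.141, -0.004, 0.25]
contact_force: [-1.8, 1.9, 13.6]
opening: 0.465
grasp_force: 43.1
```

Upward force of 13.6 N says the tips are touching the slab, so I'll release, raise 4 mm and regrip.

```bash
python3 -m creep '0 0 0 0 0 0 80;0 0 0 0 0 0 80;0 0 0 0 0 -0.004 80;0 0 0 0 0 -0.004 80;0 0 0 0 0 -0.004 160;0 0 0 0 0 -0.004 160;0 0 0 0 0 -0.004 160;0 0 0 0 0 -0.004 160'
```

```text
clock: 5.2
eef_pos: [581.9, 135.8, 26.2]
tcp_rot: [-3.142, -0.0, 0.25]
contact_force: [-0.9, 1.2, 3.8]
opening: 0.465
grasp_force: 26.2
```

```bash
python3 -m creep '0 0 0 -0.01 0 0 160;0 0 0 -0.025 0 0 160;0 0 0 -0.04 0 0 160;0 0 0 -0.055 0 0 160;0 0 0 -0.07 0 0 160;0 0 0 -0.083 0 0 160;0 0 0 -0.093 0 0 160;0 0 0 -0.093 0 0 160'
```

```text
clock: 6.2
eef_pos: [490.6, 112.2, 26.1]
tcp_rot: [3.141, 0.001, 0.251]
contact_force: [-0.4, -0.6, 5.8]
opening: 0.462
grasp_force: 26.7
```

```bash
python3 -m creep '0 0 0 0 0 0 60;0 0 0 0 0 0 60;0 0 0 0 0 0 60;0 0 0 0 0 -0.04 60;0 0 0 0 0 -0.10 60;0 0 0 0.095 0.092 -0.10 60;0 0 0 0.095 0.092 -0.10 60;0 0 0 0.095 0.092 -0.10 60'; python3 -c "
from h import *
s=r.sense();print(s['eef_pos'],s['tcp_rot'],s['opening'])
g=grab('wrist','w3.png')"
```

```text
clock: 7.2
eef_pos: [609.9, 45.1, 126.4]
tcp_rot: [3.141, -0.003, 0.248]
contact_force: [0.2, 0.4, -0.1]
opening: 0.764
grasp_force: 0.0
[609.90146149  45.11063127 126.43129178] [ 3.14075077e+00 -2.62032729e-03  2.48278344e-01] 0.7642512413399332
```

View pics/w3.png

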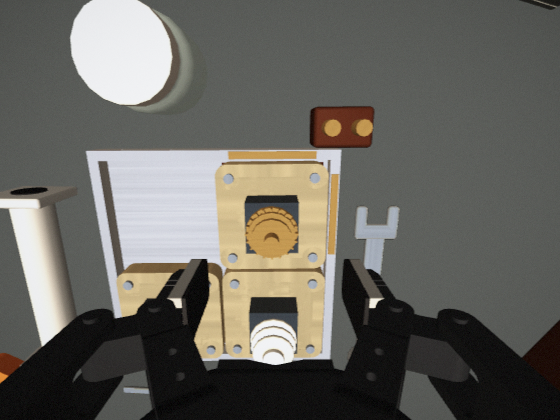

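The tap has slid to the near-left place, and the rotor block at (271,225) is centred between the fingers.

```bash
python3 -m creep '0 0 0 0 0 0.05 60;0 0 0 0 0 0.08 60;0 0 0 0 0 0.10 60;0 0 0 0 0 0.10 60;0 0 0 0 0 0.10 160;0 0 0 0 0 0.10 160;0 0 0 0 0 0.10 160;0 0 0 0 0 0.10 160'
```

```text
clock: 8.25
eef_pos: [607.5, 47.2, 27.5]
tcp_rot: [3.141, -0.002, 0.25]
contact_force: [-1.0, 0.6, 6.4]
opening: 0.458
grasp_force: 27.3
```

```bash
python3 -m creep '0 0 0 0 -0.01 0 160;0 0 0 -0.001 -0.025 0 160;0 0 0 -0.001 -0.04 0 160;0 0 0 -0.001 -0.055 0 160;0 0 0 -0.001 -0.07 0 160;0 0 0 -0.001 -0.083 0 160;0 0 0 -0.001 -0.094 0 160;0 0 0 -0.001 -0.094 0 160'
```

```text
clock: 9.25
eef_pos: [583.4, 138.1, 27.6]
tcp_rot: [3.141, -0.003, 0.251]
contact_force: [-0.6, -0.2, 6.7]
opening: 0.462
grasp_force: 27.4
```

```bash
python3 -m creep '0 0 0 0 0 0 60;0 0 0 0 0 0 60;0 0 0 0 0 0 60;0 0 0 0 0 -0.04 60;0 0 0 0 0 -0.10 60;0 0 0 -0.0935 0.095 -0.10 60;0 0 0 -0.0935 0.095 -0.10 60;0 0 0 -0.0935 0.095 -0.10 60'; python3 -c "
from h import *
g=grab('wrist','w4.png')"
```

```text
clock: 10.25
eef_pos: [512.7, 20.2, 126.0]
tcp_rot: [-3.142, 0.002, 0.248]
contact_force: [-0.9, 0.6, -0.6]
opening: 0.762
grasp_force: 0.0
```

View pics/w4.png

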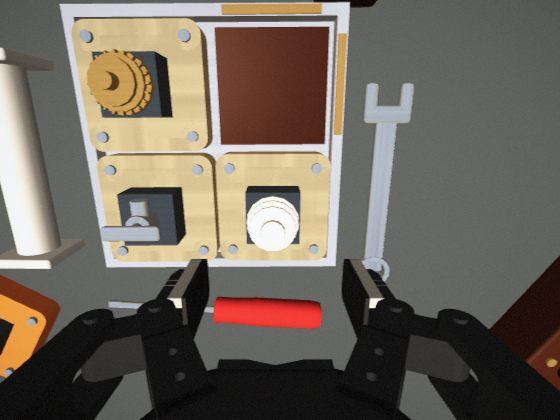

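The bay is empty (dark red square at 272,85), the rotor is at far left, and the insulator block at (272,215) is centred.

```bash
python3 -m creep '0 0 0 0 0 0.05 60;0 0 0 0 0 0.08 60;0 0 0 0 0 0.10 60;0 0 0 0 0 0.10 60;0 0 0 0 0 0.10 160;0 0 0 0 0 0.10 160;0 0 0 0 0 0.10 160;0 0 0 0 0 0.10 160'
```

```text
clock: 11.3
eef_pos: [516.2, 22.9, 27.0]
tcp_rot: [3.142, -0.002, 0.25]
contact_force: [0.4, 4.4, 6.5]
opening: 0.46
grasp_force: 27.4
```

```bash
python3 -m creep '0 0 0 0.01 0 0 160;0 0 0 0.025 0 0 160;0 0 0 0.04 0 0 160;0 0 0 0.055 0 0 160;0 0 0 0.07 0 0 160;0 0 0 0.083 -0.0005 0 160;0 0 0 0.0925 -0.0005 0 160;0 0 0 0.0925 -0.0005 0 160'
```

```text
clock: 12.3
eef_pos: [604.0, 45.8, 26.4]
tcp_rot: [-3.142, 0.002, 0.25]
contact_force: [-3.9, -0.2, 6.3]
opening: 0.465
grasp_force: 27.8
```

```bash
python3 -m creep '0 0 0 0.001 0 0 160;0 0 0 0.002 0 0 160;0 0 0 0.002 0 0 160'
```

```text
clock: 12.68
eef_pos: [604.1, 45.8, 26.4]
tcp_rot: [-3.141, 0.005, 0.25]
contact_force: [-9.0, -3.3, 12.2]
opening: 0.461
grasp_force: 28.6
```

```bash
python3 -m creep '0 0 0 -0.003 0 0 160;0 0 0 -0.003 0 0 160;0 0 0 -0.003 0 0 60;0 0 0 -0.003 0 0 60;0 0 0 -0.003 0 0 60;0 0 0 -0.003 0 -0.05 60;0 0 0 -0.003 0 -0.1 60;0 0 0 -0.06 -0.05 -0.16 60';python3 -m creep '0 0 0 -0.03 0 -0.12 60;0 0 0 -0.03 0 -0.12 60;0 0 0 -0.03 0 -0.12 60;0 0 0 -0.03 0 -0.12 60'; python3 - <<'E'
from h import *
g=grab('wrist','w5.png');np.savez('w5.npz',**g)
W=cloud(g);z=W[...,2];x=W[...,0]-549;y=W[...,1]-80
X=x*.9686+y*.2487;Y=-x*.2487+y*.9686
hsv=cv2.cvtColor(g['img'],cv2.COLOR_RGB2HSV)
for n,a,b in(('ins',1,-1),('rot',1,1),('tap',-1,-1*-1)):
    cell=(abs(X-46.5*a)<50)&(abs(Y-46.5*b)<50)
    w=cell&(hsv[...,1]>50)&(hsv[...,0]<30)&(hsv[...,2]>90)&(abs(z-26)<5)
    c,s,ang=rect(g,w,26);print(n,c,s,ang,'z med/5/95',np.nanpercentile(z[w],[5,50,95]))
    d=c-[549,80];print('  tray',d@[.9686,.2487],d@[-.2487,.9686])
E
```

```text
clock: 13.68
eef_pos: [562.6, 67.6, 167.2]
tcp_rot: [3.141, -0.004, 0.249]
contact_force: [-0.7, 0.4, 0.8]
opening: 0.762
grasp_force: 0.0
clock: 14.18
eef_pos: [530.7, 60.5, 284.5]
tcp_rot: [-3.142, -0.0, 0.25]
contact_force: [-0.7, -0.2, -0.5]
opening: 0.763
grasp_force: 0.0
ins [602.7  43.1] [88.9 93.4] 14.3 z med/5/95 [24.52403273 26.49890991 27.91841065]
  tray 42.83679000000004 -49.096530000000016
rot [581.  137.6] [88.6 89.6] 14.3 z med/5/95 [25.09300332 26.56683366 27.89769846]
  tray 45.320319999999995 47.83296
tap [491.8 112.7] [88.9 89.7] 14.3 z med/5/95 [25.08568468 26.5062484  27.8650594 ]
  tray -47.271429999999995 45.89886
```

View pics/w5.png

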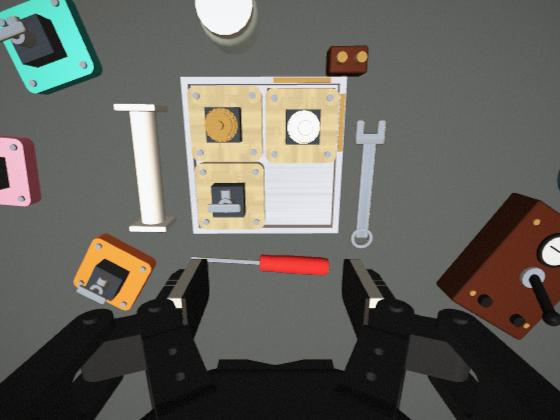

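The insulator is in the bay at (302,125), but its far edge (v≈89) lies about 3 px nearer than the rotor's (v≈86). I'll go closer and check the seating in a rectified crop.

```bash
python3 -m creep '0 0 0 0.02 0 0.08 60;0 0 0 0.02 0.01 0.08 60;0 0 0 0.02 0.01 0.08 60;0 0 0 0.02 0.01 0.08 60'; cat >> h.py <<'E'
def rectify(g,zp,f,s=3):
    c=np.array([[-105,-105],[105,-105],[105,105],[-105,105]],float)
    w=c@np.array([[.9686,.2487],[-.2487,.9686]])+[549,80]
    T=np.linalg.inv(g['world_from_camera']);P=np.c_[w,np.full(4,zp)]@T[:3,:3].T+T[:3,3]
    uv=np.c_[P[:,0]/-P[:,2]*g['K'][0,0]+g['K'][0,2],P[:,1]/P[:,2]*g['K'][1,1]+g['K'][1,2]]
    # image: up=+x, left=+y
    dst=np.c_[(105-c[:,1]),(105-c[:,0])]*s
    H=cv2.getPerspectiveTransform(uv.astype(np.float32),dst.astype(np.float32))
    o=cv2.warpPerspective(g['img'],H,(int(210*s),int(210*s)));cv2.imwrite('pics/'+f,o[:300*s//3*2 if 0 else 590,:,::-1]);return o
E
python3 - <<'E'
from h import *
g=grab('wrist');np.savez('w6.npz',**g);print(r.sense()['eef_pos'])
rectify(g,26,'r6.png',2.8)
E
```

```text
clock: 14.72
eef_pos: [553.3, 55.6, 205.8]
tcp_rot: [3.142, -0.001, 0.25]
contact_force: [-0.1, -0.1, 1.2]
opening: 0.766
grasp_force: 0.0
[553.49933662  55.74353082 206.21946941]
```

View pics/r6.png

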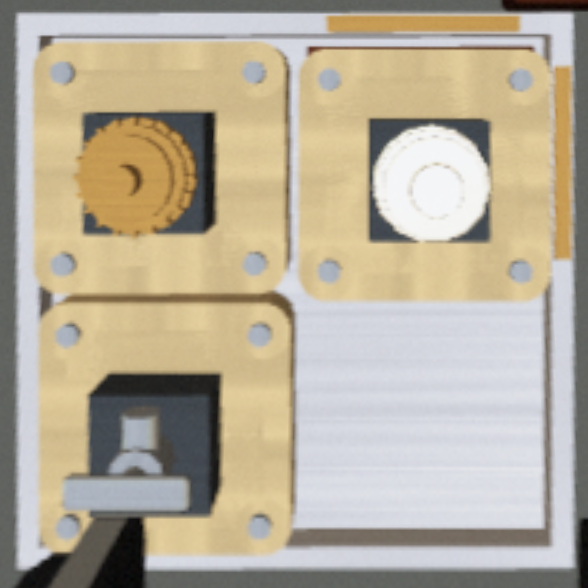

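The slab is flat but about 2 mm short of the place's centre. I'll push it home from behind the block with shut fingers above the slab, adding no downward force.

```bash
python3 -m creep '0 0 0 0.004 0.022 0 255;0 0 0 0.004 0.022 0.04 255;0 0 0 0.004 0.022 0.08 255;0 0 0 0.004 0.022 0.12 255;0 0 0 0.004 0.022 0.15 255;0 0 0 0.004 0.022 0.17 255;0 0 0 0.004 0.022 0.17 255;0 0 0 0.004 0.022 0.17 255'; python3 -m creep '0 0 0 0.005 0 0 255;0 0 0 0.008 0 0 255;0 0 0 0.01 0 0 255;0 0 0 0.011 0 0 255;0 0 0 0.011 0 0 255'
```

```text
clock: 15.78
eef_pos: [563.2, 35.6, 36.4]
tcp_rot: [3.141, -0.002, 0.25]
contact_force: [1.1, -0.7, 0.5]
opening: -0.003
grasp_force: 0.0
clock: 16.4
eef_pos: [571.7, 38.0, 34.7]
tcp_rot: [-3.141, 0.002, 0.25]
contact_force: [-4.8, -2.0, 4.5]
opening: 0.002
grasp_force: 2.6
```

```bash
python3 -m creep '0 0 0 0.001 0 0 255;0 0 0 0.002 0 0 255;0 0 0 0.002 0 0 255'; python3 -m creep '0 0 0 0.001 0 0 255;0 0 0 0.002 0 0 255;0 0 0 0.002 0 0 255'
```

```text
clock: 16.77
eef_pos: [573.6, 38.6, 34.7]
tcp_rot: [-3.141, 0.002, 0.25]
contact_force: [-4.6, -1.6, 3.7]
opening: -0.001
grasp_force: 2.6
clock: 17.15
eef_pos: [575.5, 39.0, 34.6]
tcp_rot: [-3.141, 0.002, 0.25]
contact_force: [-4.9, -1.6, 4.3]
opening: 0.0
grasp_force: 2.7
```

```bash
python3 -m creep '0 0 0 -0.006 0 0 255;0 0 0 -0.01 0 0 255;0 0 0 -0.01 0 -0.05 255;0 0 0 -0.01 0 -0.11 255;0 0 0 -0.015 -0.02 -0.17 100;0 0 0 -0.015 -0.02 -0.17 100;0 0 0 -0.015 -0.02 -0.17 100;0 0 0 -0.015 -0.02 -0.17 100'
python3 - <<'E'
from h import *
g=grab('wrist');np.savez('w7.npz',**g);print(r.sense()['eef_pos'])
rectify(g,26,'r7.png',2.8)
E
```

```text
clock: 18.15
eef_pos: [556.3, 54.5, 203.2]
tcp_rot: [-3.141, 0.003, 0.25]
contact_force: [-0.5, -0.8, 0.1]
opening: 0.611
grasp_force: 0.0
[556.38391028  54.53033256 203.16520639]
```

View pics/r7.png

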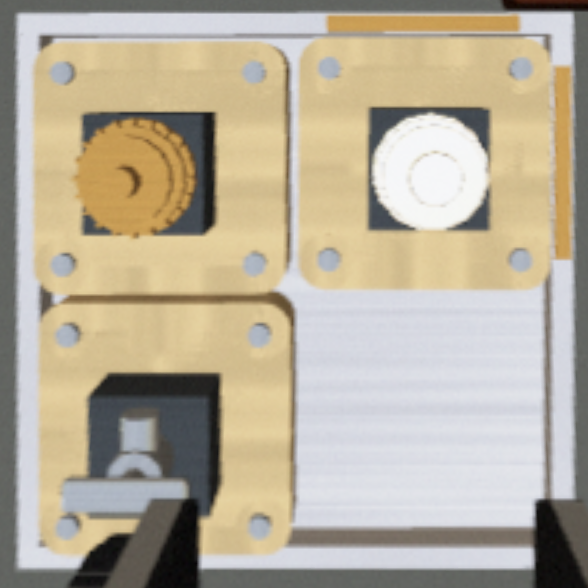

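The insulator slab's far edge (v≈38) now meets the bay's far wall, and all three carriers are flat. Next is the toggle: I'll turn to the panel's axis and stop short of it on its near side.

```bash
python3 -m creep '0 0 10 -0.04 0.04 -0.03 255;0 0 20 -0.08 0.09 -0.03 255;0 0 30 -0.11 0.14 -0.03 255;0 0 31.6 -0.15 0.19 -0.03 255;0 0 31.6 -0.18 0.24 -0.03 255;0 0 31.6 -0.205 0.296 0 255;0 0 31.6 -0.205 0.296 0 255;0 0 31.6 -0.205 0.296 0 255'; python3 - <<'E'
from h import *
import time
g=grab('wrist','w8.png');W=cloud(g);z=W[...,2];s=r.sense();print(s['eef_pos'],s['tcp_rot'])
q=(z>100)&(z<125)&(abs(W[...,0]-467)<25)&(abs(W[...,1]+293)<25)
print('tip',np.nanmedian(W[q],0),q.sum(),W[q].min(0),W[q].max(0))
E
```

```text
clock: 19.2
eef_pos: [431.3, -282.6, 203.8]
tcp_rot: [-3.141, 0.002, -0.303]
contact_force: [0.4, 0.4, 1.0]
opening: -0.003
grasp_force: 0.0
[ 431.85122399 -282.03075188  204.37223459] [-3.14079139e+00  1.30169031e-03 -3.01499283e-01]
tip [ 465.882146   -297.16867218  115.24302588] 493 [ 455.6965911  -305.26035615  100.0222243 ] [ 475.08867566 -287.74762239  119.14081265]
```

View pics/w8.png

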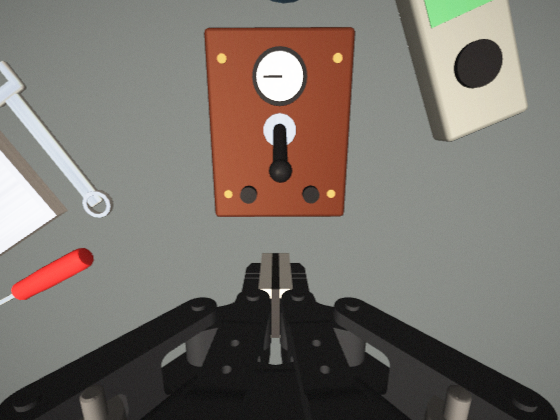

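The ball is at (281,171), slightly right of the shut fingers (275), so I shift y by 3 mm, descend and push along the panel's x.

```bash
python3 -m creep '0 0 0 0 0.003 0.05 255;0 0 0 0 0.003 0.09 255;0 0 0 0 0.003 0.105 255;0 0 0 0 0.003 0.105 255;0 0 0 0.012 0.003 0.105 255;0 0 0 0.02 0.003 0.105 255;0 0 0 0.03 0.003 0.105 255;0 0 0 0.04 0.003 0.105 255'; python3 -m creep '0 0 0 0.01 0 0 255;0 0 0 0.018 0 0 255;0 0 0 0.024 0 0 255;0 0 0 0.028 0 0 255;0 0 0 0.030 0 0 255;0 0 0 0.030 0 0 255'
```

```text
clock: 20.25
eef_pos: [470.2, -297.8, 100.2]
tcp_rot: [3.141, -0.001, -0.301]
contact_force: [-1.7, 0.2, 1.0]
opening: -0.003
grasp_force: 0.9
clock: 21.0
eef_pos: [498.0, -306.4, 99.9]
tcp_rot: [3.142, -0.0, -0.301]
contact_force: [-0.2, 0.9, 0.5]
opening: -0.004
grasp_force: 0.3
```

```bash
python3 -m creep '0 0 0 0.003 0 0 255;0 0 0 0.005 0 0 255;0 0 0 0.005 0 0 255';python3 -m creep '0 0 0 0.003 0 0 255;0 0 0 0.004 0 0 255;0 0 0 0.004 0 0 255'
```

```text
clock: 21.38
eef_pos: [499.9, -306.9, 99.4]
tcp_rot: [-3.141, 0.006, -0.301]
contact_force: [-11.4, 2.9, 6.2]
opening: 0.001
grasp_force: 6.4
clock: 21.75
eef_pos: [500.3, -306.9, 99.1]
tcp_rot: [-3.14, 0.013, -0.301]
contact_force: [-23.7, 6.0, 16.7]
opening: -0.004
grasp_force: 13.9
```

Hard stop reached (24 N with no more travel). I'll retreat backward, then up, and verify.

```bash
python3 -m creep '0 0 0 -0.02 0 0 255;0 0 0 -0.04 0 0 255;0 0 0 -0.04 0 -0.05 255;0 0 0 -0.06 0 -0.1 255;0 0 0 -0.07 0 -0.12 255;0 0 0 -0.07 0 -0.12 255;0 0 0 -0.07 0 -0.12 255;0 0 0 -0.07 0 -0.12 255'; python3 - <<'E'
from h import *
g=grab('wrist');W=cloud(g);z=W[...,2]
q=(z>98)&(z<125)&(abs(W[...,0]-500)<60)&(abs(W[...,1]+303)<30)
d=W[q]-[493,-303.5,0];p=d@np.array([.954,-.299,0]);print('tip panel x',np.median(p),p.min(),p.max(),q.sum(),np.median(W[q],0))
g=grab('scene');W2=cloud(g)
full=np.concatenate([g['img'],grab('side')['img']],1)[150:300]
cv2.imwrite('pics/end.png',np.vstack([cv2.resize(full[:,140:400,::-1],None,fx=2,fy=2),cv2.resize(full[:,760:1020,::-1],None,fx=2,fy=2)])[:600])
E
```

```text
clock: 22.75
eef_pos: [439.5, -288.0, 218.6]
tcp_rot: [-3.141, 0.002, -0.301]
contact_force: [0.2, -0.0, 0.0]
opening: 0.002
grasp_force: 0.0
tip panel x 26.09570312712357 14.420635147636604 35.67058045779278 512 [ 517.30273212 -312.81117198  115.08499252]
```

View pics/end.png

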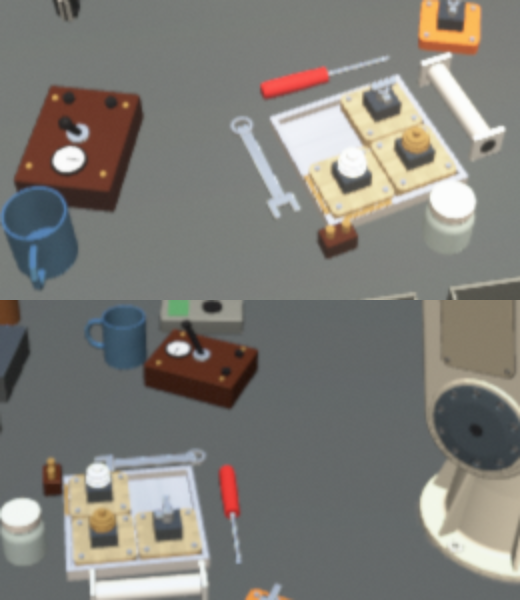

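The final views show the insulator in the bay beside the terminal block and the other two carriers flat in the tray. The toggle leans to the far side (ball at panel x ≈ +27 mm), and the bystanders look undisturbed.

```bash
python3 -c "
from rig import r
print(r.sign_off())"
```

```text
the job is handed in; nothing more can be done
None
```

The job is handed in at about 23 s: the insulator's carrier is in the test bay against the far wall, and the toggle was thrown over to its stop only after that; the verdict itself was not returned.

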